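# Clear the jammed spice jar and shut the box

## Task

A spice jar was dropped slantwise into the small wooden box, so the box's sliding cover cannot be closed. Take the jar out and stand it upright in the free part of the shallow tray, setting it down gently, then slide the cover fully shut. Leave the tin, the salt shaker and the pepper mill where they stand.

Things in the scene. Friction and masses are not known exactly. Their poses are not given: they have to be found in the camera images.
- jar: spice jar with red lid, 46 x 46 mm, 109 mm tall, 0.14 kg. Origin at the centre of its underside, z along its axis towards the lid, x, y square to its flat sides. At the start it stands in the box's open compartment, leaning 35 degrees towards the box's -x side (nearer the robot) on that wall's rim, its y parallel to the box's y; the upper 50 mm is free above the walls on both y sides.
- box: wooden box, fixed, 86 (x) x 190 (y) x 52 mm tall. Origin at the centre of its underside, z up. Open compartment at the -y end: inside x -35 to 35, y -87 to -19 mm, floor z = 6 mm; walls 8 mm thick, side and end wall tops at z = 52 mm. The +y part is a fixed deck (top z = 41 mm) that carries the open cover.
- cover (a joint): flat sliding cover of the box, 69 x 88 x 5 mm, top face 47 mm above the box's underside. Value in m: 0 = fully shut, stopped at the end wall of the box's -y end; it grows to 0.09 as the cover slides along the box's +y. Starts open at 0.076 to 0.088. Friction about 1.5 N; it stays where it is left.
- cover_grip (a point): top centre of the upright grip rib on the cover, 71 mm above the box's underside; the rib is 56 mm long along the box's x, 12 mm thick along the box's y (the sliding direction), 24 mm tall above the cover. It moves with the cover. Axes parallel to the box's.
- tray: shallow wooden tray, fixed, 180 (x) x 110 (y) x 20 mm tall, walls 5 mm thick, inner floor at z = 5 mm. Origin at the centre of its underside, z up. The +x half holds the tin; the -x half (nearer the robot) is free.
- tin: small food tin standing in the tray near x = +50 mm, 57 mm across, 72 mm tall; origin at the centre of its underside. Not to be disturbed.
- salt: salt shaker with grey top, 44 mm across, 90 mm tall, standing behind the tray; origin at the centre of its underside. Not to be disturbed.
- mill: wooden pepper mill, 58 mm across, 150 mm tall, standing at the back between the tray and the box; origin at the centre of its underside. Not to be disturbed.
Mind the look-alikes: they are no part of the job. Leave any blue look-alike of the jar alone.

How it is judged:
By the outcome, as a careful person would: the job done as asked, in the order asked, and still so for the second after the job is handed in, with the robot touching nothing.
It also fails if it takes over 48 s, if anything falls off the work surface, if the arm or the gripper's body presses on something with over 40 N, if the wrist force passes 120 N, or if a joint passes its speed limit or range.

## Robot

A 7-joint arm with a two-finger parallel gripper is mounted at the origin on a cart in front of the work surface, level with it; the furniture and walls round the work are solid. World frame = base frame: x ahead of the robot, y to its left, z up, the work surface at z = 0. Lengths are in m, angles in rad, forces in N, time in s.
With the tool pointing down it reaches from about 0.4 to 0.85 m from the base axis. Payload 4.5 kg.
Tool frame: the origin (TCP) lies on the centre line of the jaws, within the pads' length; the fingertips stand 17 mm ahead of it and the grasp point (between the pads) lies 2 mm behind it (r.tip_reach is the distance from the TCP to the fingertips, in m); z points along the fingers, y is the line along which they close (so a half turn about z gives the same grasp; the last joint's range is limited). The gripper opens to 88 mm and grips with 3 to 60 N. Pads are 18 mm wide; open, the fingers measure 123 mm over their backs; the gripper's body (75 mm by 187 mm) begins 45 mm behind the grasp point.
Start: joints at [-1.291, 0.689, -0.195, 1.565, 0.157, 0.902, -0.215], TCP at [0.152, 0.606, 0.256] pointing down, gripper open.
Joint ranges: [-3.01, 3.01], [-0.46, 2.08], [-1.47, 1.51], [0.13, 2.56], [-1, 4.14], [0.04, 2.09], [-2.66, 2.66]. Speed limits (rad/s): [2.57, 2.57, 3.14, 3.14, 3.14, 3.14, 3.14].

## Interface

Orientations are given as a unit quaternion [x, y, z, w].
In Python, from plant import r gives the robot as it stands.
- The arm moves only by the tool step_arm, never from a script. Its argument "steps" is a list of rows, each a list of 7 numbers: the shift along the tool's x, y, z in cm, then the turn, a rotation vector about the tool's x, y, z in degrees, then the gripper's target within -1 to 1 (shut at 1, half-way at 0, fully open at -1). A call has 1 to 8 rows; each row shifts and turns the commanded pose from where the row before left it, along the tool's axes as they then stand; what a row does not reach is not made up. A row lasts 1/8 s, in which the tool goes at most 62.5 mm and 10.7 degrees, less where a joint would pass 70% of its speed; a pose out of reach is approached as far as the arm can. A call with a gripper value outside its range is refused whole. The fingers move at their own pace and stop on an object; "force" is the grip in N (left out, the last holds). Time passes only in rows, so rows that do not move let the fingers close. It gives the time, the measured TCP pose, the force, the opening and the grip force at its end, in the units of the state.
- r.get_state(): the state, without advancing time (a new reading comes with each control period).
- r.snapshot(name): name is "scene" or "top" or "wrist"; returns a dict with "pixels" (420x560x3 uint8, red, green, blue), "fx", "fy", "cx", "cy" (pixels), "cam_to_world" (4x4, takes a point from camera to world coordinates). Camera axes: x right, y down, z forward; pixel columns grow to the right and rows downward; lengths in m; the calibration is good to about 2 mm. A picture is of the moment at which its call begins. There is no depth.
- r.finish_job(): hands the job in; it is judged then, once.
The state is a dict: "clock": time; "q": joint angles; "qd": joint speeds; "joint_torque": joint torques, N m; "tool_pos": TCP position; "eef_rot": TCP orientation; "contact_force": force on the tool from outside, world axes, zero at the start; "moment": the same for the moment, N m; "opening": opening from 0.0 (shut) to 1.0 (fully open); "finger_force": force on a finger pad.
Only numpy, scipy, OpenCV 4.12 (cv2) and the standard library are available. Lean on these libraries where they do the work, as an engineer would, in place of code of your own. Each camera call takes 0.05 s, during which the arm holds its last target. There are 200 camera calls.

## Working session

There is one attempt and no reset: what is moved stays moved. The work goes in short steps, Python scripts to look and compute and a tool call to move; the robot and the scene stay as the last step left them, time stands still between calls to the robot, and variables do not carry over. Pictures are saved under pics/ and viewed, at most 12 in all, crops included, and the job is handed in when it is done.

Besides the shell and the picture viewer there is one more tool, called after ">>>" as a command line: name --pt "numbers of a row" for each row, then --argument value for the rest. step_arm: Moves the arm, as the interface text tells. Its arguments: {"type":"object","properties":{"steps":{"type":"array","items":{"type":"array","items":{"type":"number"}}},"force":{"type":"number"}},"required":["steps"]}

```bash
mkdir -p pics; ls
python3 - <<'E'
from plant import r
import cv2,numpy as np
for n in("scene","top"):
    s=r.snapshot(n); cv2.imwrite(f"pics/{n}0.png",s["pixels"][:,:,::-1])
    print(n,s["fx"],s["fy"],s["cx"],s["cy"],np.round(s["cam_to_world"],4).tolist())
    np.savez(f"{n}0.npz",**s)
st=r.get_state();print(st["tool_pos"],st["eef_rot"],st["opening"],st["clock"],r.tip_reach)
E
```

```text
pics
scene 525.1250616141 525.1250616141 274.3967893323694 213.7369993055313 [[0.532, -0.4538, 0.7149, -0.1108], [-0.8466, -0.2722, 0.4573, -0.3952], [-0.0129, -0.8485, -0.5291, 0.5768], [0.0, 0.0, 0.0, 1.0]]
top 392.4655742977279 392.4655742977279 282.43359987850687 205.79713188455256 [[0.0188, -0.9837, 0.179, 0.4093], [-0.9998, -0.0195, -0.0024, 0.0336], [0.0059, -0.1789, -0.9838, 0.8989], [0.0, 0.0, 0.0, 1.0]]
[0.15195171 0.60568039 0.25500537] [ 1.22518877e-01  9.92465834e-01 -8.31779765e-04 -4.37485673e-05] 1.004220045023853 0.1 0.017
```

View pics/top0.png

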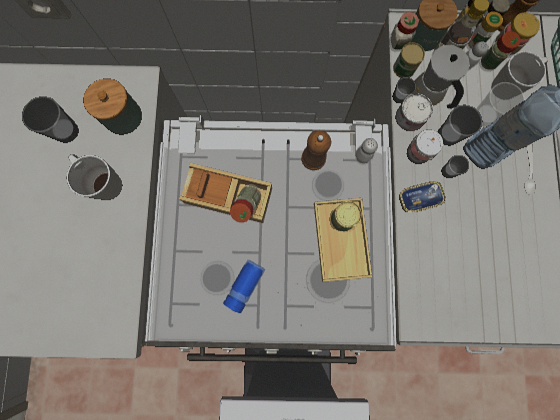

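View pics/scene0.png

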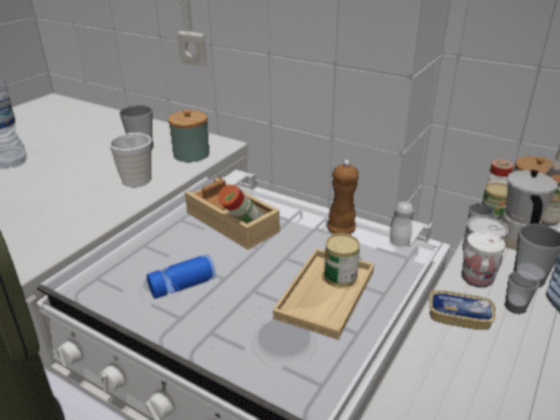

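The top view shows the box at (226,192) with a red-lidded jar leaning out of its right end, lid at (241,210). The tray is at (343,240), with the tin at (347,215) in its far half. The mill is at (317,150) and the salt at (369,150).

Possible jars are the red-lidded one in the box (241,210), the blue one lying at (244,287), and the red-topped jars on the right counter around (405,25). Only (241,210) is in the box and has a red lid. I'll confirm it in a crop.

```bash
cat > h.py <<'E'
import numpy as np,cv2
def ray(s,uv):
    T=s["cam_to_world"];d=T[:3,:3]@np.array([(uv[0]-s["cx"])/s["fx"],(uv[1]-s["cy"])/s["fy"],1.]);return T[:3,3],d
def onz(s,uv,z):
    o,d=ray(s,uv);return o+d*(z-o[2])/d[2]
def proj(s,p):
    T=s["cam_to_world"];c=T[:3,:3].T@(np.array(p)-T[:3,3]);return np.array([s["fx"]*c[0]/c[2]+s["cx"],s["fy"]*c[1]/c[2]+s["cy"]])
def tri(a,ua,b,ub):
    A=[];B=[]
    for s,u in((a,ua),(b,ub)):
        o,d=ray(s,u);d=d/np.linalg.norm(d);P=np.eye(3)-np.outer(d,d);A.append(P);B.append(P@o)
    return np.linalg.lstsq(np.vstack(A),np.hstack(B),rcond=None)[0]
def red(px):
    h=cv2.cvtColor(px,cv2.COLOR_RGB2HSV);return (((h[...,0]<5)|(h[...,0]>174))&(h[...,1]>150)&(h[...,2]>70)).astype(np.uint8)
def wood(px):
    h=cv2.cvtColor(px,cv2.COLOR_RGB2HSV);return ((h[...,0]>8)&(h[...,0]<28)&(h[...,1]>80)&(h[...,2]>60)).astype(np.uint8)
E
python3 - <<'E'
from h import *
t=dict(np.load("top0.npz"));s=dict(np.load("scene0.npz"))
w=wood(t["pixels"])
w[:, :165]=0;w[:,385:]=0;w[:160]=0;w[340:]=0
w=cv2.morphologyEx(w,cv2.MORPH_CLOSE,np.ones((5,5),np.uint8))
cs,_=cv2.findContours(w,0,2)
for c in cs:
    if cv2.contourArea(c)<800: continue
    z=.052 if c[:,0,0].mean()<300 else .02
    P=np.array([onz(t,p[0],z)[:2] for p in c],np.float32)
    rc=cv2.minAreaRect(P);print(z,rc,np.round(cv2.boxPoints(rc),3).tolist(),cv2.minAreaRect(c))
for n,a in(("top",t),("scene",s)):
    m=red(a["pixels"]);k,l,st,ce=cv2.connectedComponentsWithStats(m)
    print(n,[(st[i].tolist(),ce[i].round(1).tolist()) for i in range(1,k) if st[i,4]>25])
a=cv2.resize(t["pixels"][155:235,170:285],None,fx=6,fy=6,interpolation=cv2.INTER_CUBIC)
cv2.imwrite("pics/crop.png",a[:,:,::-1])
E
```

```text
0.02 ((0.4971263110637665, -0.10349664092063904), (0.17821252346038818, 0.11047254502773285), 6.331485748291016) [[0.4020000100135803, -0.057999998331069946], [0.41499999165534973, -0.1679999977350235], [0.5920000076293945, -0.14900000393390656], [0.5799999833106995, -0.039000000804662704]] ((342.4698486328125, 239.21371459960938), (79.8744888305664, 49.88230514526367), 83.9909896850586)
0.052 ((0.5867146849632263, 0.15917709469795227), (0.19124174118041992, 0.10006996989250183), 76.76453399658203) [[0.515999972820282, 0.07800000160932541], [0.6140000224113464, 0.054999999701976776], [0.6570000052452087, 0.2409999966621399], [0.5600000023841858, 0.2639999985694885]] ((224.50001525878906, 194.50001525878906), (87.0702896118164, 44.86908721923828), 14.03624439239502)
top [([233, 200, 20, 11, 77], [243.9, 203.2])]
scene [([491, 167, 20, 9, 103], [499.9, 171.2]), ([225, 191, 19, 18, 120], [235.9, 201.8])]
```

View pics/crop.png

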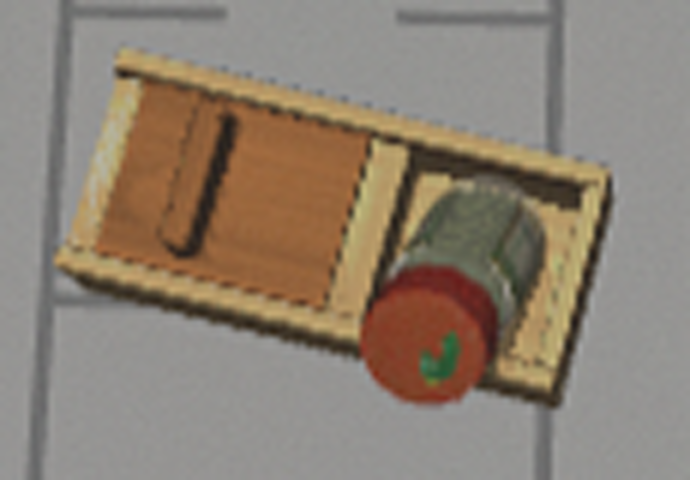

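The crop shows the red-lidded jar leaning over the near wall. In crop pixels, the lid centre is at (428,345), the rim corners at (608,172), (557,392) and (60,262), and the rib at (200,180). This is the jar the task means. Next I'll compute the poses.

```bash
cat >> h.py <<'E'
from scipy.spatial.transform import Rotation as R
def go(r,p,Rt):
    st=r.get_state();Rc=R.from_quat(st["eef_rot"]);
    print("now",np.round(st["tool_pos"],4),"tool dcm",np.round(100*Rc.inv().apply(np.array(p)-st["tool_pos"]),2),"in target axes",np.round(100*Rt.inv().apply(np.array(p)-st["tool_pos"]),2),"rotdeg",np.round(np.degrees((Rc.inv()*Rt).as_rotvec()),2))
E
python3 - <<'E'
from h import *
from plant import r
t=dict(np.load("top0.npz"));s=dict(np.load("scene0.npz"))
C=lambda u,v:(170+u/6-.4,155+v/6-.4)
fr,nr,nl,fl=[onz(t,C(*p),.052)[:2] for p in((608,172),(557,392),(60,262),(120,55))]
print("corners",fr,nr,nl,fl,[np.linalg.norm(a-b) for a,b in((fr,nr),(nr,nl),(nl,fl),(fl,fr))])
y=(fl-fr)+(nl-nr);y/=np.linalg.norm(y);x=np.array([y[1],-y[0]]);c=(fr+nr+nl+fl)/4
print("box c",c,"yaw",np.degrees(np.arctan2(x[1],x[0])))
lid=onz(t,C(428,345),.1085);print("lid",lid,"in box",x@(lid[:2]-c),y@(lid[:2]-c),"scene px",proj(s,lid))
rib=onz(t,C(186,180),.071);print("rib",rib,"in box",x@(rib[:2]-c),y@(rib[:2]-c))
for n,p in(("mill",(311,163)),("salt",(367,160))):print(n,onz(t,p,.0))
X=np.r_[x,0];Y=np.r_[y,0];a=-.574*X+np.r_[0,0,.819]
tx=np.cross(Y,-a);Rt=R.from_matrix(np.c_[tx,Y,-a])
print("tx",tx);np.savez("pose.npz",c=c,x=x,y=y)
tg=lid-.028*a;print("grasp TCP",tg,"pre",tg+.1*a)
go(r,tg+.1*a,Rt)
E
```

```text
corners [0.61367273 0.05798258] [0.53127718 0.07452422] [0.57577366 0.25781602] [0.65473507 0.24067067] [np.float64(0.08403959284492525), np.float64(0.1886155387052047), np.float64(0.08080141103389347), np.float64(0.1872459774641354)]
box c [0.59386466 0.15774837] yaw -13.158297252412217
lid [0.53841151 0.11608262 0.1085    ] in box -0.04451233611000093 -0.05319529073398766 scene px [229.16620835 193.49704802]
rib [0.60305843 0.20942494 0.071     ] in box -0.0028113802708563005 0.05241268050483211
mill [ 0.6775916  -0.03451049  0.        ]
salt [ 0.68773734 -0.16787798  0.        ]
tx [-0.79749703  0.18643895 -0.574     ]
grasp TCP [0.55406154 0.11242395 0.085568  ] pre [0.49816858 0.12549061 0.167468  ]
now [0.152  0.6057 0.255 ] tool dcm [-45.26 -38.14   8.82] in target axes [-31.53 -38.88  32.79] rotdeg [ -0.37 -35.02  -0.86]
```

>>> step_arm --pt "-3.8 -3.2 0 0 0 0 -1" --pt "-3.8 -3.2 0 0 0 0 -1" --pt "-3.8 -3.2 0 0 0 0 -1" --pt "-3.8 -3.2 0 0 0 0 -1" --pt "-3.8 -3.2 0 0 0 0 -1" --pt "-3.8 -3.2 0 0 0 0 -1" --pt "-3.8 -3.2 0 0 0 0 -1" --pt "-3.8 -3.2 0 0 0 0 -1"

```text
clock: 1.1
tool_pos: [0.3853, 0.2825, 0.2556]
eef_rot: [0.123, 0.992, -0.0, -0.0]
contact_force: [0.9, 0.1, 0.0]
opening: 0.999
finger_force: 0.0
```

>>> step_arm --pt "-3.8 -3.2 0 0 0 0 -1" --pt "-3.8 -3.2 0 0 0 0 -1" --pt "-3.8 -3.2 0 0 0 0 -1" --pt "0 0 0 0 -8.7 0 -1" --pt "0 0 0 0 -8.7 0 -1" --pt "0 0 0 0 -8.7 0 -1" --pt "0 0 0 0 -8.7 0 -1" --pt "0 0 0 0 0 0 -1"

```text
clock: 2.1
tool_pos: [0.4719, 0.1534, 0.2504]
eef_rot: [0.122, 0.968, -0.045, 0.213]
contact_force: [0.2, -0.4, 0.0]
opening: 0.999
finger_force: 0.0
```

```bash
cat > g.py <<'E'
from h import *
from plant import r
P=np.load("pose.npz");x,y=P["x"],P["y"]
X=np.r_[x,0];Y=np.r_[y,0];a=-.574*X+np.r_[0,0,.819]
Rt=R.from_matrix(np.c_[np.cross(Y,-a),Y,-a]);tg=np.array([.554,.1125,.0855])
go(r,tg,Rt);print(r.get_state()["clock"])
E
python3 g.py
python3 - <<'E'
from plant import r;import cv2,numpy as np
s=r.snapshot("wrist");cv2.imwrite("pics/w1.png",s["pixels"][:,:,::-1])
E
```

```text
now [0.4719 0.1534 0.2504] tool dcm [-1.13 -1.27 18.79] in target axes [ 2.15 -2.11 18.62] rotdeg [-2.6  -9.98 -0.47]
2.1
```

View pics/w1.png

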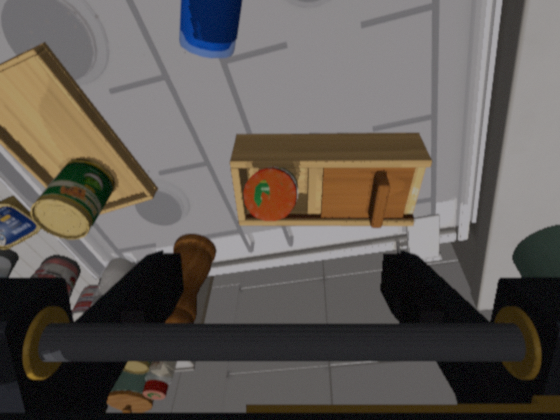

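The wrist view shows the red lid at (270,193) in the box's left compartment, and the rib at (380,200). I'll cross-check the lid position from here and finish tilting.

>>> step_arm --pt "0 -0.7 0 -0.8 -5 0 -1" --pt "0 -0.7 0 -0.8 -5 0 -1" --pt "0 -0.7 0 -0.8 0 0 -1" --pt "0 0 0 0 0 0 -1"

```text
clock: 2.65
tool_pos: [0.4695, 0.1301, 0.2514]
eef_rot: [0.125, 0.959, -0.052, 0.248]
contact_force: [0.2, -0.2, -0.3]
opening: 1.001
finger_force: 0.0
```

```bash
python3 g.py
python3 - <<'E'
from h import *
from plant import r
s=r.snapshot("wrist");m=red(s["pixels"]);h=cv2.cvtColor(s["pixels"],cv2.COLOR_RGB2HSV)
m=((h[...,0]<9)|(h[...,0]>174))&(h[...,1]>130)&(h[...,2]>70)
k,l,st,ce=cv2.connectedComponentsWithStats(m.astype(np.uint8))
for i in range(1,k):
    if st[i,4]>300:
        b=st[i];u=(b[0]+b[2]/2,b[1]+b[3]/2);print(b,ce[i],onz(s,u,.1085),proj(s,[.5384,.1161,.1085]))
print(r.get_state()["q"])
E
```

```text
now [0.4695 0.1301 0.2514] tool dcm [ 0.59  1.17 18.66] in target axes [ 2.46  0.21 18.54] rotdeg [-3.02 -5.76 -0.73]
2.65
[-0.84549544  0.50387058  0.33237742  2.34738419  1.61776412  0.24077404
 -0.84463151]
```

>>> step_arm --pt "0.5 0 2.5 -1 -2 0 -1" --pt "0.5 0 2.5 -1 -2 0 -1" --pt "0.5 0 2.5 -1 -2 0 -1" --pt "0.5 0 2.5 0 0 0 -1" --pt "0 0 0 0 0 0 -1"

```text
clock: 3.32
tool_pos: [0.5003, 0.1161, 0.1633]
eef_rot: [0.116, 0.948, -0.043, 0.294]
contact_force: [-1.1, -0.1, 0.4]
opening: 1.0
finger_force: 0.0
```

```bash
python3 g.py
python3 - <<'E'
from h import *
from plant import r
s=r.snapshot("wrist");h=cv2.cvtColor(s["pixels"],cv2.COLOR_RGB2HSV)
m=((h[...,0]<10)|(h[...,0]>172))&(h[...,1]>110)&(h[...,2]>60)
k,l,st,ce=cv2.connectedComponentsWithStats(m.astype(np.uint8))
for i in range(1,k):
    if st[i,4]>150:print(st[i],ce[i],onz(s,ce[i],.1085))
print(proj(s,[.5384,.1161,.1085]),r.get_state()["q"])
cv2.imwrite("pics/w2.png",s["pixels"][:,:,::-1])
E
```

```text
now [0.5003 0.1161 0.1633] tool dcm [0.05 1.08 9.39] in target axes [0.12 0.87 9.41] rotdeg [-1.26 -0.45 -0.42]
3.325
[ 267  185   79   75 1556] [303.98136247 219.83868895] [0.52835431 0.12135296 0.1085    ]
[298.44789819 231.27833338] [-0.53511188  0.7371012  -0.07525268  2.44091675  2.27478994  0.66584405
 -1.53723002]
```

View pics/w2.png

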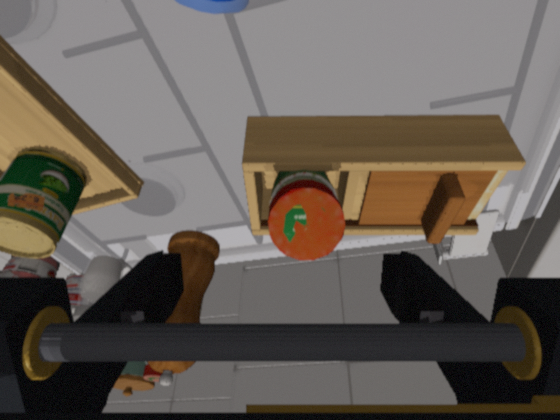

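The lid face is at (306,221) and the prediction was (298,231). I'll triangulate the lid from this view and the top view.

Run:
```python
from h import *
from plant import r
t=dict(np.load("top0.npz"));s=r.snapshot("wrist")
ut=(240.9,212.1);uw=(306,221)
p=tri(t,ut,s,uw);print(p,proj(t,p),proj(s,p))
P=np.load("pose.npz");c,x,y=P["c"],P["x"],P["y"]
print(x@(p[:2]-c),y@(p[:2]-c))
for n,bx in(("nr",(-.043,-.095)),("nl",(-.043,.095)),("fr",(.043,-.095))):
    w=np.r_[c+x*bx[0]+y*bx[1],.052];print(n,proj(s,w),proj(t,w))
```

```text
[0.54022767 0.11879911 0.1008736 ] [240.01104062 211.80850863] [302.77061859 220.51891476]
-0.04336225175770975 -0.05013668084694656
nr [234.76506423 162.5384373 ] [262.18892884 220.34228063]
nl [519.69113724 161.87089037] [178.52146998 199.20805263]
fr [246.51156412 234.25233593] [272.07878112 183.09718088]
```

>>> step_arm --pt "0.3 1.0 0 -1.2 0 0 -1" --pt "0 0.2 2 0 0 0 -1" --pt "0 0 2 0 0 0 -1" --pt "0 0 2 0 0 0 -1" --pt "0 0 1.5 0 0 0 -1" --pt "0 0 1.5 0 0 0 -1" --pt "0 0 0 0 0 0 -1"

```text
clock: 4.3
tool_pos: [0.5506, 0.1178, 0.0883]
eef_rot: [0.112, 0.948, -0.032, 0.296]
contact_force: [-0.5, 0.2, -0.3]
opening: 1.0
finger_force: 0.0
```

```bash
python3 g.py
python3 - <<'E'
from h import *
from plant import r
s=r.snapshot("wrist");cv2.imwrite("pics/w3.png",s["pixels"][:,:,::-1])
E
```

```text
now [0.5506 0.1178 0.0883] tool dcm [-0.21 -0.44  0.49] in target axes [-0.21 -0.44  0.49] rotdeg [ 0.11 -0.36 -0.39]
4.3
```

View pics/w3.png

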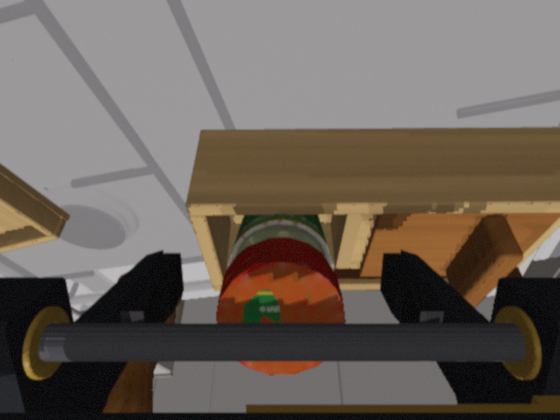

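The lid spans columns 218–344, so it is centred between the jaws, whose midpoint is about column 281. I'll advance slightly and grip.

>>> step_arm --pt "0 0 0.4 0 0 0 -1" --pt "0 0 0 0 0 0 1" --pt "0 0 0 0 0 0 1" --pt "0 0 0 0 0 0 1" --pt "0 0 0 0 0 0 1" --pt "0 0 0 0 0 0 1" --pt "0 0 0 0 0 0 1" --force 25

```text
clock: 5.22
tool_pos: [0.5525, 0.1174, 0.0856]
eef_rot: [0.112, 0.948, -0.032, 0.296]
contact_force: [1.0, -0.1, 0.7]
opening: 0.487
finger_force: 25.0
```

>>> step_arm --pt "0 0 -0.8 0 0 0 1" --pt "0 0 -1.5 0 0 0 1" --pt "0 0 -2 0 0 0 1" --pt "0 0 -2.5 0 0 0 1" --pt "0 0 -2.5 0 0 0 1" --pt "0 0 -2.5 0 0 0 1" --pt "0 0 -2.5 0 0 0 1" --pt "0 0 0 0 0 0 1"

```text
clock: 6.22
tool_pos: [0.4721, 0.1362, 0.2046]
eef_rot: [0.111, 0.948, -0.031, 0.297]
contact_force: [-1.1, 0.4, -1.2]
opening: 0.486
finger_force: 25.0
```

```bash
cat > p.py <<'E'
from h import *
from plant import r
import sys
ty=np.radians(6.2);Xt=np.array([np.cos(ty),np.sin(ty),0]);Yt=np.array([-np.sin(ty),np.cos(ty),0])
Rt=R.from_matrix(np.c_[-Xt,Yt,[0,0,-1]])
p=np.array([.497,-.1035,0])-.044*Xt
go(r,[p[0],p[1],float(sys.argv[1])],Rt)
E
python3 p.py .2
python3 - <<'E'
from h import *
from plant import r
s=r.snapshot("top");cv2.imwrite("pics/t2.png",cv2.resize(s["pixels"][140:300,180:390],None,fx=3.5,fy=3.5)[:,:,::-1])
E
```

```text
now [0.4721 0.1362 0.2046] tool dcm [ -2.94 -24.23   2.39] in target axes [  4.51 -24.1    0.46] rotdeg [ -5.5   34.44 -19.  ]
```

View pics/t2.png

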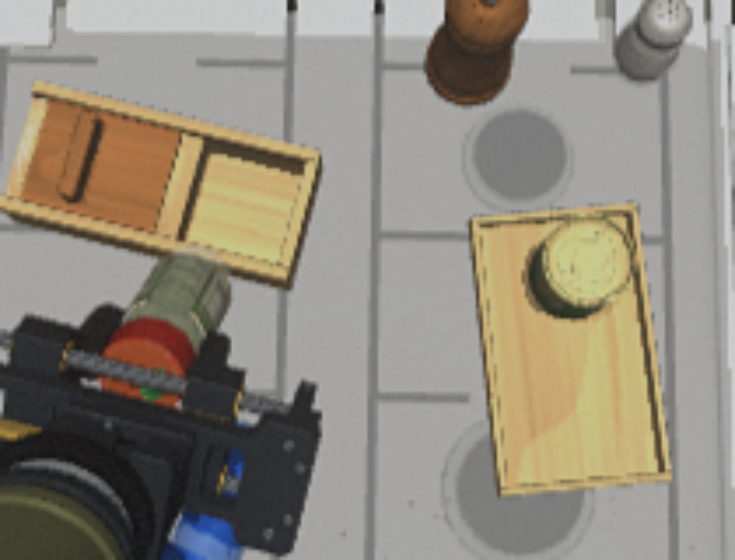

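The jar is held in line with the gripper, the box is empty, and the tray's near half is free. I'll turn the jar upright.

>>> step_arm --pt "0 0 0 0 7 0 1" --pt "0 0 0 0 7 0 1" --pt "0 0 0 0 7 0 1" --pt "0 0 0 0 7 0 1" --pt "0 0 0 0 7 0 1" --pt "0 0 0 0 0 0 1"

```text
clock: 7.02
tool_pos: [0.4952, 0.1245, 0.1988]
eef_rot: [0.123, 0.98, -0.026, 0.151]
contact_force: [0.3, -0.7, -2.4]
opening: 0.496
finger_force: 25.0
```

```bash
python3 p.py .2
```

```text
now [0.4952 0.1245 0.1988] tool dcm [ -1.62 -23.58   0.72] in target axes [  6.68 -22.68  -0.12] rotdeg [ -3.93  17.33 -20.39]
```

>>> step_arm --pt "0 0 0 0 4 0 1" --pt "0 0 0 0 4 0 1" --pt "0 0 0 -1 4 0 1" --pt "0 0 0 -1 4 0 1" --pt "0 0 0 0 1.5 0 1" --pt "0 0 0 0 0 0 1"

```text
clock: 7.78
tool_pos: [0.4943, 0.1253, 0.1987]
eef_rot: [0.122, 0.992, 0.01, 0.003]
contact_force: [-0.4, 0.5, -1.4]
opening: 0.49
finger_force: 25.0
```

```bash
python3 p.py .2
```

```text
now [0.4943 0.1253 0.1987] tool dcm [ -1.7  -23.64  -0.59] in target axes [  6.6  -22.77  -0.13] rotdeg [  1.08   0.39 -20.27]
```

>>> step_arm --pt "-0.3 -3.9 0 0.5 0 0 1" --pt "-0.3 -3.9 0 0.5 0 0 1" --pt "-0.3 -3.9 0 0 0 0 1" --pt "-0.3 -3.9 0 0 0 0 1" --pt "-0.3 -3.9 0 0 0 0 1" --pt "-0.2 -3.9 0 0 0 0 1"

```text
clock: 8.52
tool_pos: [0.4536, -0.106, 0.1974]
eef_rot: [0.121, 0.993, 0.001, 0.002]
contact_force: [1.0, -0.6, -1.2]
opening: 0.492
finger_force: 25.0
```

>>> step_arm --pt "0 0 0 0 0 -5 1" --pt "0 0 0 0 0 -5 1" --pt "0 0 0 0 0 -5 1" --pt "0 0 0 0 0 -5 1" --pt "0 0 0 0 0 0 1"

```text
clock: 9.15
tool_pos: [0.4537, -0.1048, 0.1974]
eef_rot: [-0.052, 0.999, 0.001, 0.002]
contact_force: [-0.7, -0.4, -1.5]
opening: 0.493
finger_force: 25.0
```

```bash
python3 p.py .09
python3 - <<'E'
from h import *
from plant import r
s=r.snapshot("scene");cv2.imwrite("pics/s2.png",cv2.resize(s["pixels"][150:350,200:450],None,fx=3,fy=3)[:,:,::-1])
E
```

```text
now [ 0.4537 -0.1048  0.1974] tool dcm [ 0.13 -0.35 10.73] in target axes [ 0.09 -0.34 10.74] rotdeg [ 0.09  0.22 -0.19]
```

View pics/s2.png

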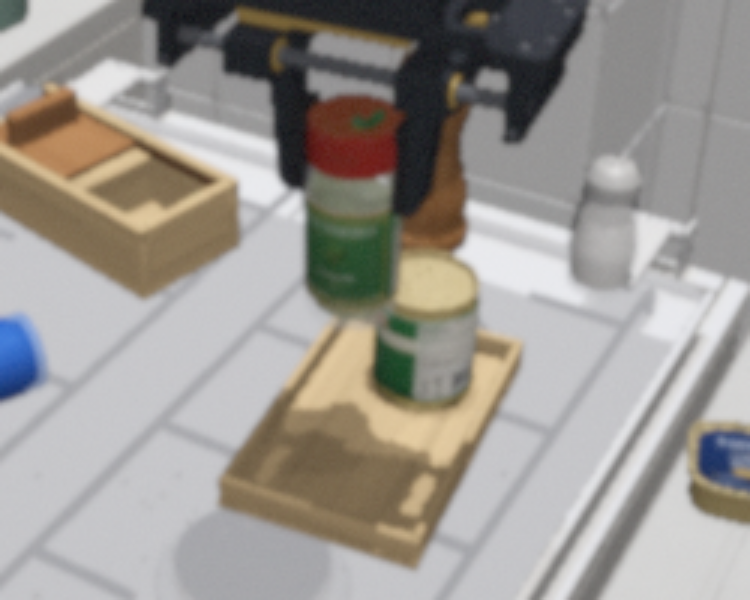

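The jar hangs upright above the tray's near half, with its bottom at crop (348,310) and clear of the tin. I'll lower it.

>>> step_arm --pt "0.1 -0.3 2 0 0 0 1" --pt "0 0 2.5 0 0 0 1" --pt "0 0 2.5 0 0 0 1" --pt "0 0 1.5 0 0 0 1" --pt "0 0 0.7 0 0 0 1" --pt "0 0 0 0 0 0 1" --pt "0 0 0 0 0 0 1"

```text
clock: 10.07
tool_pos: [0.4541, -0.108, 0.106]
eef_rot: [-0.052, 0.999, 0.001, 0.002]
contact_force: [-0.1, 0.1, -0.9]
opening: 0.496
finger_force: 25.0
```

>>> step_arm --pt "0 0 0.2 0 0 0 1" --pt "0 0 0.2 0 0 0 1" --pt "0 0 0 0 0 0 1"

```text
clock: 10.45
tool_pos: [0.4537, -0.1082, 0.1015]
eef_rot: [-0.052, 0.999, 0.002, 0.002]
contact_force: [-0.3, -0.0, -2.7]
opening: 0.49
finger_force: 25.0
```

Run:
```python
from h import *
from plant import r
st=r.get_state();p=st["tool_pos"];print(p,st["contact_force"])
s=r.snapshot("scene");cv2.imwrite("pics/s3.png",cv2.resize(s["pixels"][180:350,240:420],None,fx=3.5,fy=3.5,interpolation=cv2.INTER_CUBIC)[:,:,::-1])
for z in(.005,.01,.015,.02):
    d=s["cam_to_world"][:2,3]-p[:2];d=.5*.046*d/np.linalg.norm(d)
    print(z,(proj(s,[p[0]+d[0],p[1]+d[1],z])-[240,180])*3.5)
```

```text
[ 0.45370451 -0.10819     0.10145411] [-0.28448874 -0.04159648 -2.72369006]
0.005 [261.13091569 484.42707382]
0.01 [261.44206997 476.05055615]
0.015 [261.75525028 467.61949646]
0.02 [262.07047645 459.13336029]
```

View pics/s3.png

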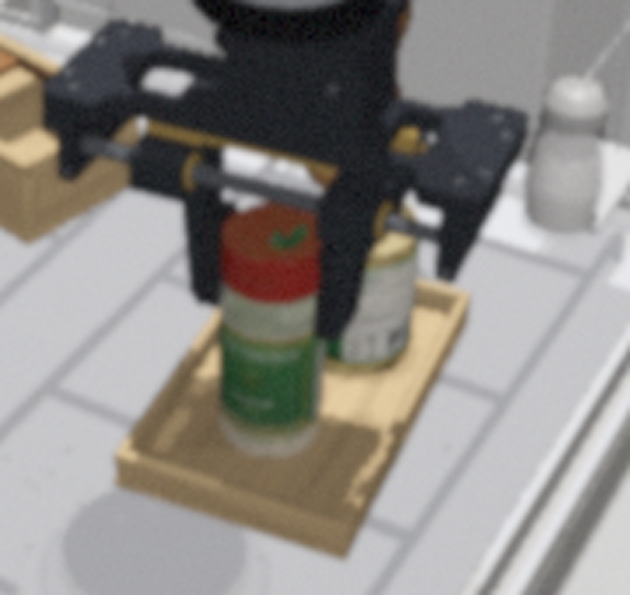

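The jar's bottom edge is at crop v≈455, about z≈0.02, so roughly 12–15 mm remain. I'll lower it in small steps and watch the force.

>>> step_arm --pt "0 0 0.3 0 0 0 1" --pt "0 0 0.3 0 0 0 1" --pt "0 0 0.15 0 0 0 1" --pt "0 0 0 0 0 0 1"

```text
clock: 11.0
tool_pos: [0.4537, -0.108, 0.0939]
eef_rot: [-0.052, 0.999, 0.002, 0.002]
contact_force: [-0.5, 0.3, -1.5]
opening: 0.49
finger_force: 25.0
```

>>> step_arm --pt "0 0 0.15 0 0 0 1" --pt "0 0 0 0 0 0 1"

```text
clock: 11.25
tool_pos: [0.4538, -0.1081, 0.0924]
eef_rot: [-0.052, 0.999, 0.002, 0.002]
contact_force: [-0.5, -0.3, -1.7]
opening: 0.488
finger_force: 25.0
```

>>> step_arm --pt "0 0 0.15 0 0 0 1" --pt "0 0 0 0 0 0 1"

```text
clock: 11.5
tool_pos: [0.4538, -0.1081, 0.0909]
eef_rot: [-0.052, 0.999, 0.002, 0.002]
contact_force: [-0.5, -0.2, -2.7]
opening: 0.489
finger_force: 25.0
```

>>> step_arm --pt "0 0 0.15 0 0 0 1" --pt "0 0 0 0 0 0 1"

```text
clock: 11.75
tool_pos: [0.4538, -0.108, 0.0894]
eef_rot: [-0.052, 0.999, 0.002, 0.002]
contact_force: [0.3, -0.0, -1.2]
opening: 0.489
finger_force: 25.0
```

>>> step_arm --pt "0 0 0.15 0 0 0 1" --pt "0 0 0 0 0 0 1"

```text
clock: 12.0
tool_pos: [0.454, -0.1081, 0.0885]
eef_rot: [-0.052, 0.999, 0.001, 0.002]
contact_force: [0.0, 0.3, 4.0]
opening: 0.489
finger_force: 25.0
```

>>> step_arm --pt "0 0 0.1 0 0 0 1" --pt "0 0 0 0 0 0 1"

```text
clock: 12.25
tool_pos: [0.4544, -0.108, 0.0884]
eef_rot: [-0.052, 0.999, 0.001, 0.003]
contact_force: [-1.2, 0.3, 14.9]
opening: 0.492
finger_force: 25.0
```

Contact was at z=0.0885. I'll relieve the push, then release gradually and retreat upward.

>>> step_arm --pt "0 0 -0.15 0 0 0 1" --pt "0 0 0 0 0 0 0.3" --pt "0 0 0 0 0 0 -0.1" --pt "0 0 0 0 0 0 -0.3" --pt "0 0 0 0 0 0 -0.6" --pt "0 0 0 0 0 0 -0.8" --pt "0 0 0 0 0 0 -0.8" --force 5

```text
clock: 13.12
tool_pos: [0.4538, -0.108, 0.0885]
eef_rot: [-0.052, 0.999, 0.002, 0.002]
contact_force: [0.6, 0.6, -0.1]
opening: 0.899
finger_force: 0.0
```

>>> step_arm --pt "0 0 -1 0 0 0 -0.8" --pt "0 0 -2 0 0 0 -0.8" --pt "0 0 -3 0 0 0 -0.8" --pt "0 0 -4 0 0 0 -0.8" --pt "0 0 -4 0 0 0 -0.8" --pt "0 0 0 0 0 0 -0.8"

```text
clock: 13.88
tool_pos: [0.4547, -0.1085, 0.2313]
eef_rot: [-0.052, 0.999, 0.001, 0.005]
contact_force: [0.1, -0.1, -0.8]
opening: 0.9
finger_force: 0.0
```

```bash
cat > c.py <<'E'
from h import *
from plant import r
P=np.load("pose.npz");x,y=P["x"],P["y"];X=np.r_[x,0];Y=np.r_[y,0]
Rt=R.from_matrix(np.c_[-Y,-X,[0,0,-1]])  # closes along box x (alt)
Rp=R.from_matrix(np.c_[-X,Y,[0,0,-1]])   # closes along box y, as at the start
E
python3 - <<'E'
from c import *
s=r.snapshot("top");px=s["pixels"]
cv2.imwrite("pics/t3.png",cv2.resize(px[140:300,180:390],None,fx=3.5,fy=3.5,interpolation=cv2.INTER_CUBIC)[:,:,::-1])
E
```

```text
(no output)
```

View pics/t3.png

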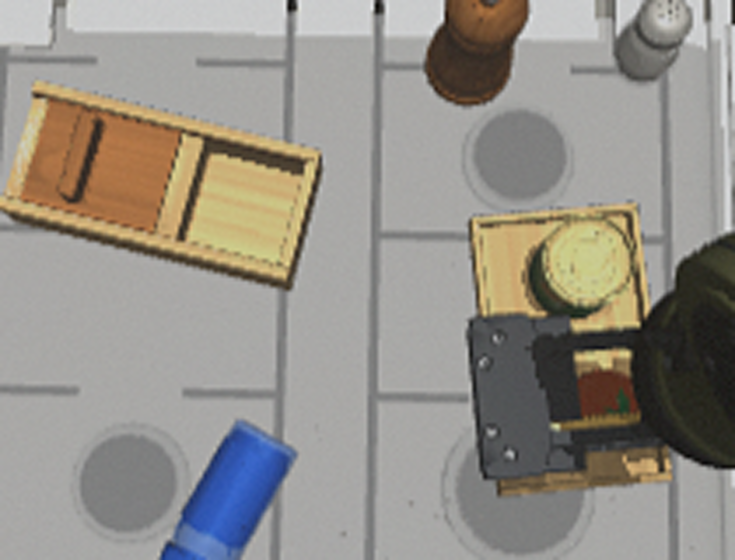

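The jar stands upright in the tray's near half, with the tin untouched and the box empty. The rib is at crop (80,158). I'll refit the unobstructed box and rib, then compute the move.

Run:
```python
from c import *
t=r.snapshot("top")
w=wood(t["pixels"]);w[:,:165]=0;w[:,290:]=0;w[:155]=0;w[240:]=0
w=cv2.morphologyEx(w,cv2.MORPH_CLOSE,np.ones((7,7),np.uint8))
c=max(cv2.findContours(w,0,2)[0],key=cv2.contourArea)
print(cv2.minAreaRect(np.array([onz(t,p[0],.052)[:2] for p in c],np.float32)))
C=lambda u,v:(180+u/3.5-.4,140+v/3.5-.4)
rib=onz(t,C(80,158),.071);print("rib",rib)
for p in((321,152),(37,83),(0,205)):print(onz(t,C(*p),.052))
go(r,[rib[0],rib[1],.2],Rp)
```

```text
((0.5915956497192383, 0.1581702083349228), (0.1909671127796173, 0.0901062935590744), 76.76456451416016)
rib [0.60282244 0.20539656 0.071     ]
[0.61423165 0.05715153 0.052     ]
[0.65580784 0.23945996 0.052     ]
[0.57598691 0.25783001 0.052     ]
now [ 0.4529 -0.1089  0.2287] tool dcm [-18.15  29.69   3.02] in target axes [-7.44 34.01  2.87] rotdeg [ 0.17  0.21 19.11]
```

>>> step_arm --pt "0 0 0 0 0 5 -0.6" --pt "0 0 0 0 0 5 -0.6" --pt "0 0 0 0 0 5 -0.6" --pt "0 0 0 0 0 4 -0.6" --pt "0 4 0 0 0 0 -0.6" --pt "0 5 0 0 0 0 -0.6" --pt "0 5 0 0 0 0 -0.6" --pt "0 5 0 0 0 0 -0.6"

```text
clock: 14.98
tool_pos: [0.4954, 0.0777, 0.2279]
eef_rot: [0.113, 0.994, 0.001, 0.0]
contact_force: [1.4, -0.1, -0.6]
opening: 0.801
finger_force: 0.0
```

>>> step_arm --pt "-1.5 5 0 0 0 0 -0.6" --pt "-2 5 0 0 0 0 -0.6" --pt "-2 5 0 0 0 0 -0.6" --pt "-2 0 3 0 0 0 -0.6" --pt "0 0 3 0 0 0 -0.6" --pt "0 0 0 0 0 0 -0.6"

```text
clock: 15.72
tool_pos: [0.6008, 0.2047, 0.1662]
eef_rot: [0.113, 0.994, -0.001, -0.002]
contact_force: [-0.4, -1.0, 0.9]
opening: 0.803
finger_force: 0.0
```

Run:
```python
from c import *
go(r,[.603,.2065,.075],Rp)
s=r.snapshot("wrist");cv2.imwrite("pics/w4.png",s["pixels"][:,:,::-1])
print(proj(s,[.603,.2065,.071]))
```

```text
now [0.6008 0.2047 0.1662] tool dcm [-0.2   0.24  9.12] in target axes [-0.17  0.22  9.12] rotdeg [-0.08 -0.2   0.18]
[284.82439537 219.37699634]
```

View pics/w4.png

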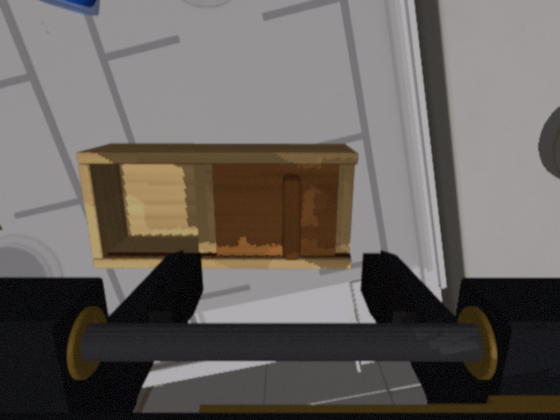

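The rib is at (291,217), 6 px from the prediction, which is about 3 mm in +y. I'll descend and grip it.

>>> step_arm --pt "-0.2 0.5 2 0 0 0 -0.6" --pt "0 0 2.5 0 0 0 -0.6" --pt "0 0 2.5 0 0 0 -0.6" --pt "0 0 1.5 0 0 0 -0.6" --pt "0 0 0.6 0 0 0 -0.6" --pt "0 0 0 0 0 0 -0.6"

```text
clock: 16.52
tool_pos: [0.6068, 0.211, 0.0793]
eef_rot: [0.113, 0.994, 0.002, 0.002]
contact_force: [0.1, 0.3, 0.3]
opening: 0.794
finger_force: 0.0
```

>>> step_arm --pt "0 0 0 0 0 0 0.2" --pt "0 0 0 0 0 0 0.6" --pt "0 0 0 0 0 0 1" --pt "0 0 0 0 0 0 1" --pt "0 0 0 0 0 0 1" --pt "0 0 0 0 0 0 1" --force 15

```text
clock: 17.27
tool_pos: [0.6066, 0.2107, 0.0791]
eef_rot: [0.113, 0.994, 0.002, 0.002]
contact_force: [0.1, -1.1, -0.1]
opening: 0.142
finger_force: 0.6
```

>>> step_arm --pt "0 0 0.4 0 0 0 1" --pt "0 0 0 0 0 0 1" --pt "0 -1 0 0 0 0 1" --pt "0 -1 0 0 0 0 1" --pt "0 -1 0 0 0 0 1" --pt "0 0 0 0 0 0 1"

```text
clock: 18.02
tool_pos: [0.6006, 0.1825, 0.0776]
eef_rot: [0.113, 0.994, 0.003, 0.003]
contact_force: [-3.2, -0.5, 16.3]
opening: 0.136
finger_force: 15.0
```

>>> step_arm --pt "0 0 -0.25 0 0 0 1" --pt "0 -1 0 0 0 0 1" --pt "0 -1 0 0 0 0 1" --pt "0 -1 0 0 0 0 1" --pt "0 -1 0 0 0 0 1" --pt "0 0 0 0 0 0 1"

```text
clock: 18.77
tool_pos: [0.5906, 0.1399, 0.0777]
eef_rot: [0.114, 0.993, 0.0, 0.002]
contact_force: [0.1, -1.2, 8.0]
opening: 0.132
finger_force: 15.0
```

>>> step_arm --pt "0 -0.4 0 0 0 0 1" --pt "0 -0.3 0 0 0 0 1" --pt "0 0 0 0 0 0 1"

```text
clock: 19.15
tool_pos: [0.5894, 0.1346, 0.0777]
eef_rot: [0.114, 0.994, 0.001, 0.002]
contact_force: [0.6, 0.1, 6.1]
opening: 0.14
finger_force: 15.0
```

>>> step_arm --pt "0 -0.3 0 0 0 0 1" --pt "0 -0.3 0 0 0 0 1" --pt "0 0 0 0 0 0 1"

```text
clock: 19.52
tool_pos: [0.5883, 0.1298, 0.0777]
eef_rot: [0.114, 0.994, 0.002, 0.002]
contact_force: [1.7, 0.6, 5.8]
opening: 0.135
finger_force: 15.0
```

>>> step_arm --pt "0 -0.2 0 0 0 0 1" --pt "0 0 0 0 0 0 1"

```text
clock: 19.77
tool_pos: [0.5882, 0.1297, 0.0778]
eef_rot: [0.113, 0.994, 0.004, 0.003]
contact_force: [2.2, 4.9, 3.2]
opening: 0.135
finger_force: 15.0
```

Stopped at about 83 mm of travel, with the reaction force rising. One more firm nudge will seat it.

>>> step_arm --pt "0 -0.3 0 0 0 0 1" --pt "0 -0.1 0 0 0 0 1" --pt "0 0 0 0 0 0 1"

```text
clock: 20.15
tool_pos: [0.5882, 0.1296, 0.0778]
eef_rot: [0.112, 0.994, 0.007, 0.003]
contact_force: [4.1, 10.6, -0.9]
opening: 0.133
finger_force: 15.0
```

>>> step_arm --pt "0 0.35 0 0 0 0 1" --pt "0 0 0 0 0 0 0.6" --pt "0 0 0 0 0 0 0.3" --pt "0 0 0 0 0 0 0" --pt "0 0 0 0 0 0 0" --pt "0 0 -1 0 0 0 0" --pt "0 0 -2 0 0 0 0" --pt "0 0 -3 0 0 0 0"

```text
clock: 21.15
tool_pos: [0.5869, 0.1272, 0.1387]
eef_rot: [0.113, 0.994, 0.002, 0.001]
contact_force: [-0.0, 1.1, -0.5]
opening: 0.503
finger_force: 0.0
```

>>> step_arm --pt "0 0 -3 0 0 0 0" --pt "3 4 -3 0 0 0 0" --pt "4 4 0 0 0 0 0" --pt "4 4 0 0 0 0 0" --pt "4 4 0 0 0 0 0" --pt "0 4 0 0 0 0 0" --pt "0 0 0 0 0 0 0"

```text
clock: 22.02
tool_pos: [0.485, 0.3602, 0.1996]
eef_rot: [0.111, 0.994, 0.004, 0.002]
contact_force: [-0.3, -0.7, -1.0]
opening: 0.498
finger_force: 0.0
```

Run:
```python
from h import *
from plant import r
a=cv2.resize(r.snapshot("top")["pixels"][140:300,180:390],None,fx=2.7,fy=2.7,interpolation=cv2.INTER_CUBIC)
cv2.imwrite("pics/f.png",a[:,:,::-1])
```

```text
(no output)
```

View pics/f.png

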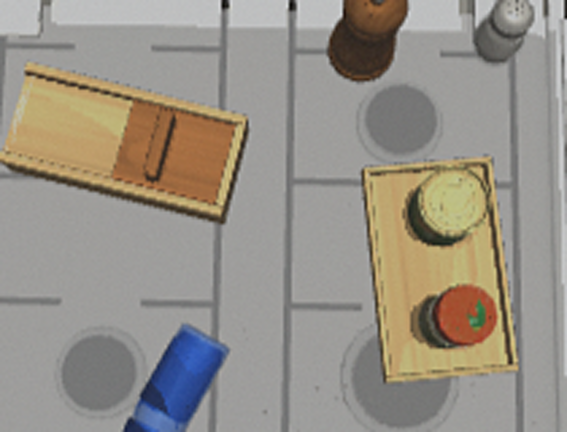

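The cover is flush against the -y end wall at crop (235,165). The jar stands upright at (465,315), and the tin, mill and salt haven't moved. I'm handing the job in.

```bash
python3 -c "
from plant import r
print(r.finish_job())"
```

```text
the job is handed in; nothing more can be done
None
```

The jar stands upright in the free half of the tray, the cover is fully shut, nothing else was moved, and the job is handed in at about 22 s on the clock; no verdict was returned.

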